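# Push the heatsink to the scribed line under the bench light

## Task

Slide the finned aluminium heatsink across the white marking-out plate, towards the robot's right and under the low light bar, until its leading lower edge lies on the scribed line along its whole length and between the line's two end ticks. Push it along the plate rather than lifting it, keep off the light bar and its post, and leave everything else where it stands.

Things in the scene. Friction and masses are not known exactly. Their poses are not given: they have to be found in the camera images.
- plate: Fixed white-painted steel marking-out plate, 280 (x) x 320 (y) x 10 mm thick, on the bench. Origin: centre of its underside; its x points roughly to the robot's right (world -y, within 0.3 rad) towards the scribed line and is the way to push; its y points roughly away from the robot, along the line; z up. Its top is 10 mm above the bench.
- line (a point): Midpoint of the dark scribed line on the plate's top face (90 mm along the plate's x from its centre, 10 mm above the bench). The line is 3 mm wide and 180 mm long, along the plate's y, and has a short cross tick at each end, 90 mm either side of this point. Axes as the plate's.
- lamp: Fixed light on the plate; origin and axes are the plate's. A 24 mm thick bar along y from y = -100 to +160 mm, x = -15 to +35, underside 115 mm above the plate's top, on one 20 mm post (36 mm foot) at x = 10, y = +140, far from the robot. The heatsink passes below. Once home, its pushed face is 25 mm in under the bar: an upright gripper would strike the bar, so lean it back, away from the line.
- heatsink: Loose aluminium heatsink, 80 (x) x 120 (y) x 36 mm high, about 0.4 kg: 9 mm base, six 4 mm fins along y. Trailing and leading faces (x = -40, +40) are flat, full width and height. Origin: centre of underside; z up, x towards the line. Starts on the plate up to 0.2 rad from square, leading edge about 50 to 90 mm short of the line, up to 15 mm off its middle.
- corner_near (a point): Robot-side end (y = -60 mm) of the heatsink's leading lower edge (x = +40 mm, underside).
- corner_far (a point): Far end (y = +60 mm) of the heatsink's leading lower edge (x = +40 mm, underside).
- capacitor: Bystander: black can capacitor, 50 mm diameter, 84 mm high, loose, standing on the plate beside one end of the line. Origin: centre of its underside.
- transformer: Bystander: small transformer with copper winding, 56 x 50 x 48 mm, loose, standing on the plate beside the other end of the line. Origin: centre of its underside.
- multimeter: Bystander: hand-held meter in an orange holster, 190 x 92 x 45 mm, lying on the bench to the left of the plate. Origin: centre of its underside.
- board: Bystander: green circuit board with components, 100 x 150 x 36 mm, lying on the bench to the left of the plate, farther off. Origin: centre of its underside.
- spool: Bystander: spool of solder, 60 mm diameter, 50 mm high, standing on the bench to the right of the plate. Origin: centre of its underside.
- screwdriver: Bystander: screwdriver, 190 mm long, lying on the bench to the right of the plate, farther off. Origin near the middle of its length, on the bench.
There are look-alikes about, which are no part of the job. What is shaped like the heatsink but pink or red is not meant.

How it is judged:
By the outcome, as a careful person would: the job done as asked, in the order asked, and still so for the second after the job is handed in, with the robot touching nothing.
It also fails if it takes over 45 s, if anything falls off the work surface, if the arm or the gripper's body presses on something with over 40 N, if the wrist force passes 120 N, or if a joint passes its speed limit or range.

## Robot

A 7-joint arm with a two-finger parallel gripper is mounted at the origin on the work surface. World frame = base frame: x ahead of the robot, y to its left, z up, the work surface at z = 0. Lengths are in mm, angles in rad, forces in N, time in s.
With the tool pointing down it reaches from about 400 to 875 mm from the base axis. Payload 4.4 kg.
Tool frame: the origin (TCP) lies at the very end of the fingers, on their centre line; the grasp point (between the pads) lies 19 mm behind it (ctrl.grasp_offset is the distance from the TCP to the grasp point, in mm); z points along the fingers, y is the line along which they close (so a half turn about z gives the same grasp; the last joint's range is limited). The gripper opens to 85 mm and grips with 20 to 120 N. Pads are 22 mm wide; open, the fingers measure 114 mm over their backs; the gripper's body (76 mm by 85 mm) begins 54 mm behind the grasp point. The pads swing forward as they close: fully open they stand 13 mm farther back than shut.
Start: joints at [-1.341, 0.628, 0.038, 1.517, -0.027, 0.996, -0.02], TCP at [189.454, 621.792, 231.313] pointing down, gripper open.
Joint ranges: [-3.06, 3.06], [-0.37, 2.12], [-1.25, 1.32], [0.18, 2.47], [-1.1, 4.24], [0.23, 1.98], [-2.94, 2.94]. Speed limits (rad/s): [2.57, 2.57, 3.14, 3.14, 3.14, 3.14, 3.14].

## Interface

Orientations are given as [roll, pitch, yaw] about the fixed x, y, z axes, in that order (R = Rz(yaw) Ry(pitch) Rx(roll)).
In Python, from cell import status, cams, ctrl gives the robot as it stands.
- The arm moves only by the tool move_arm, never from a script. Its argument "plan" is a list of rows, each a list of 3 entries, a list of its own where there are three numbers: the shift along the world's x, y, z in mm, then the turn, a rotation vector about the world's x, y, z in degrees, then the opening, from 0 (shut) to 1 (fully open). In form: [[[x, y, z], [wx, wy, wz], gripper], ...]. A call has 1 to 10 rows; each row shifts and turns the commanded pose from where the row before left it; what a row does not reach is not made up. A row lasts 1/8 s, in which the tool goes at most 62.5 mm and 10.7 degrees, less where a joint would pass 70% of its speed; a pose out of reach is approached as far as the arm can. A call with a gripper value outside its range is refused whole. The fingers move at their own pace and stop on an object; the grip force is fixed at half the most. Time passes only in rows, so rows that do not move let the fingers close. It gives the time, the measured TCP pose, the force, the opening and the grip force at its end, in the units of the state.
- status.read_state(): the state, without advancing time (a new reading comes with each control period).
- cams.get_image(name): name is "side" or "top" or "wrist"; returns the picture (400x640x3 uint8, blue, green, red); there is no depth.
- cams.camera_params(name): a dict with "K" (3x3 intrinsics, pixels), "pose" (4x4, takes a point from camera to world coordinates); the wrist camera has in their place "tool_from_camera" (4x4, takes a point from camera to tool coordinates, whose origin is the TCP and whose axes are the flange's). Camera axes: x right, y down, z forward; pixel columns grow to the right and rows downward; lengths in mm; the calibration is good to about 2 mm. A picture is of the moment at which its call begins: read the wrist's pose just before it. camera_params takes no time and is no camera call.
- ctrl.finish_job(): hands the job in; it is judged then, once.
The state is a dict: "clock": time; "qpos": joint angles; "qd": joint speeds; "tau": joint torques, N m; "eef_pos": TCP position; "tool_rot": TCP orientation; "force": force on the tool from outside, world axes, zero at the start; "torque": the same for the moment, N m; "width": finger opening in mm; "gripper_force": force on a finger pad.
Only numpy, scipy, OpenCV 4.12 (cv2) and the standard library are available. Lean on these libraries where they do the work, as an engineer would, in place of code of your own. Each camera call takes 0.05 s, during which the arm holds its last target. There are 200 camera calls.

## Working session

There is one attempt and no reset: what is moved stays moved. The work goes in short steps, Python scripts to look and compute and a tool call to move; the robot and the scene stay as the last step left them, time stands still between calls to the robot, and variables do not carry over. Pictures are saved under pics/ and viewed, at most 10 in all, crops included, and the job is handed in when it is done.

Besides the shell and the picture viewer there is one more tool, called after "Emit:" by a JSON object that holds its "method" and its "body". move_arm: Moves the arm, as the interface text tells. Its arguments: {"type":"object","properties":{"plan":{"type":"array","items":{"type":"array"}}},"required":["plan"]}

```bash
mkdir -p pics
python3 - <<'E'
from cell import status,cams,ctrl
import cv2
s=status.read_state();print(s['clock'],s['eef_pos'],s['tool_rot'],s['width'])
for n in("top","side"):
    cv2.imwrite(f"pics/{n}0.png",cams.get_image(n)); p=cams.camera_params(n);print(p['K'],p['pose'])
print(cams.camera_params('wrist'))
E
```

```text
0.0 [189.24676135 621.18263512 230.39716442] [-3.13970559e+00  3.62802384e-05  2.84586675e+00] 85.19044459556868
[[436.90141714   0.         318.3768275 ]
 [  0.         436.90141714 206.79282658]
 [  0.           0.           1.        ]] [[-1.97811155e-02 -9.93878647e-01  1.08691964e-01  3.83941797e+02]
 [-9.99688460e-01  2.13166871e-02  1.29839153e-02 -3.33653830e+01]
 [-1.52213888e-02 -1.08401266e-01 -9.93990681e-01  1.19036316e+03]
 [ 0.00000000e+00  0.00000000e+00  0.00000000e+00  1.00000000e+00]]
[[494.27356592   0.         324.4629749 ]
 [  0.         494.27356592 191.69397277]
 [  0.           0.           1.        ]] [[ 9.84506571e-01 -1.09413499e-01  1.37023714e-01  3.14590036e+02]
 [-1.75314790e-01 -6.29334160e-01  7.57101869e-01 -1.21199696e+03]
 [ 3.39653949e-03 -7.69394048e-01 -6.38765420e-01  1.05723038e+03]
 [ 0.00000000e+00  0.00000000e+00  0.00000000e+00  1.00000000e+00]]
{'K': array([[290.1661639 ,   0.        , 326.02275002],
       [  0.        , 290.1661639 , 200.18884508],
       [  0.        ,   0.        ,   1.        ]]), 'tool_from_camera': array([[-7.71576449e-04, -9.59007803e-01, -2.83378614e-01,
         7.17145937e+01],
       [ 9.99999677e-01, -8.04210123e-04, -1.17304547e-06,
        -4.74438555e-01],
       [-2.26770991e-04, -2.83378524e-01,  9.59008113e-01,
        -1.41427402e+02],
       [ 0.00000000e+00,  0.00000000e+00,  0.00000000e+00,
         1.00000000e+00]])}
```

View pics/top0.png

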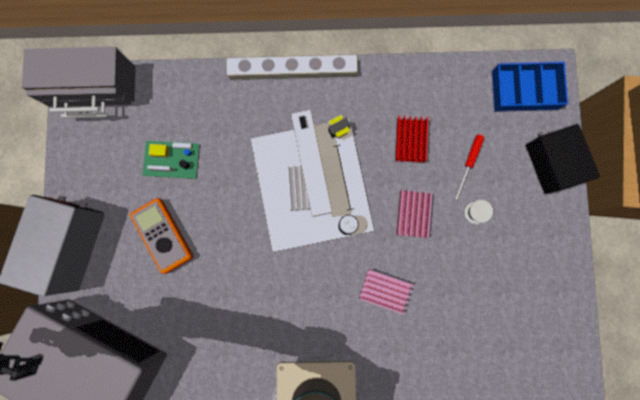

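View pics/side0.png

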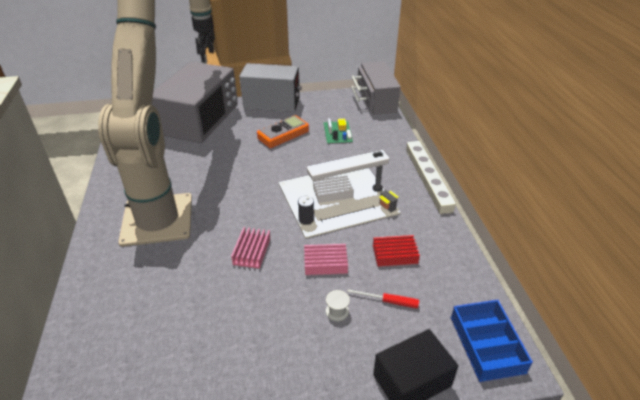

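Heatsink-shaped things in the top view are grey (300,188) on the plate, red (412,139), pink (415,214) and pink (386,290). Only the grey one is aluminium-coloured and on the plate, so that is the one meant. I'll confirm it in enlarged crops.

Run:
```python
import cv2
a=cv2.imread('pics/top0.png')[100:260,240:390];cv2.imwrite('pics/topc.png',cv2.resize(a,None,fx=3.75,fy=3.75,interpolation=cv2.INTER_CUBIC)[:600])
b=cv2.imread('pics/side0.png')[140:245,270:410];cv2.imwrite('pics/sidec.png',cv2.resize(b,None,fx=5.5,fy=5.5,interpolation=cv2.INTER_CUBIC))
```

```text
(no output)
```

View pics/topc.png

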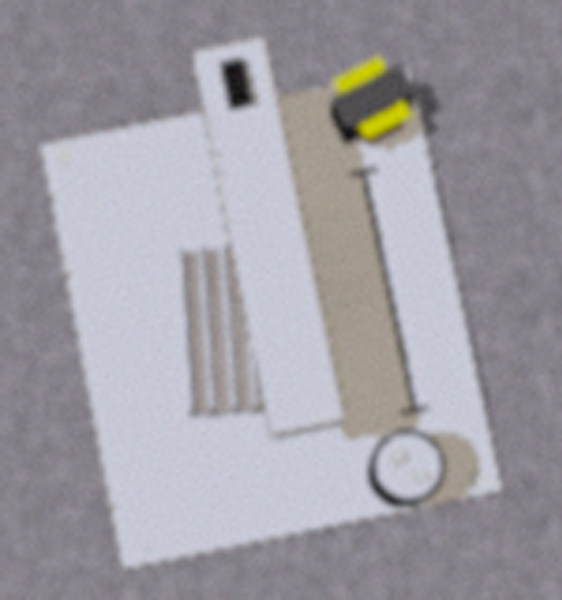

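View pics/sidec.png

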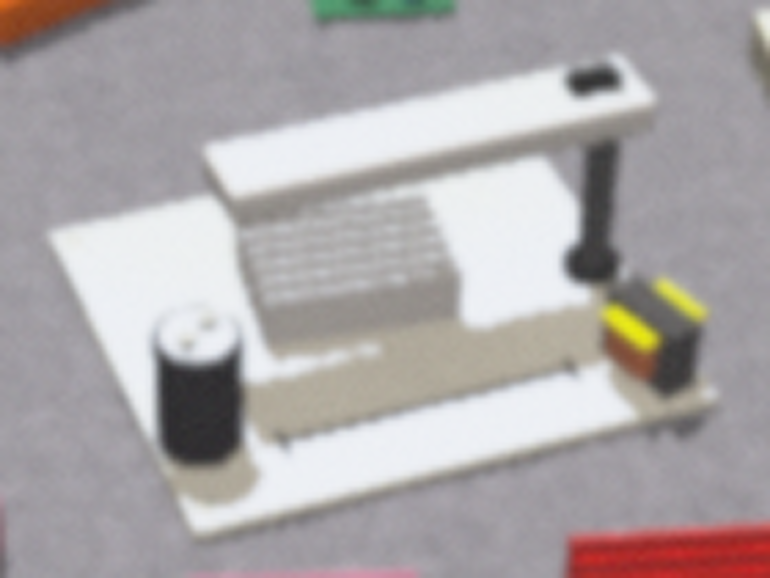

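The crops confirm the grey heatsink. Top crop: trailing top edge from (183,252) to (197,413), line ends (363,172) and (413,410). Side crop: leading face's top corners (262,303) and (460,265), lower far corner (458,318), line ends (570,367) and (281,440).

```bash
cat > h.py <<'E'
import numpy as np
from cell import status,cams,ctrl
from scipy.optimize import least_squares
def proj(n,P,poseoverride=None):
    p=cams.camera_params(n);T=np.linalg.inv(p['pose'] if poseoverride is None else poseoverride)
    c=np.atleast_2d(P)@T[:3,:3].T+T[:3,3];u=c@p['K'].T;return u[:,:2]/u[:,2:]
def ray(n,uv,z):
    p=cams.camera_params(n);d=p['pose'][:3,:3]@np.linalg.inv(p['K'])@[*uv,1];o=p['pose'][:3,3];return o+d*(z-o[2])/d[2]
def tri(uv1,uv2):
    f=lambda P:np.r_[proj('top',P)[0]-uv1,proj('side',P)[0]-uv2]
    r=least_squares(f,[500,0,20]);return r.x,r.fun
tc=lambda u,v:np.array([240+(u+.5)/3.75-.5,100+(v+.5)/3.75-.5])
sc=lambda u,v:np.array([270+(u+.5)/5.5-.5,140+(v+.5)/5.5-.5])
def place(q,P): # q=x,y,yaw
    c,s=np.cos(q[2]),np.sin(q[2]);return np.array(P)@np.array([[c,-s,0],[s,c,0],[0,0,1]]).T+[q[0],q[1],0]
def fit(obs,x0):
    f=lambda q:np.concatenate([proj(n,place(q,P))[0]-uv for n,uv,P in obs])
    r=least_squares(f,x0);return r.x,r.fun.reshape(-1,2).round(1)
E
cat > m.py <<'E'
from h import *
print('line ends tri',tri(tc(363,172),sc(570,367)),tri(tc(413,410),sc(281,440)))
pl=[('top',tc(42,145),(-140,160,10)),('top',tc(500,490),(140,-160,10)),('top',tc(124,567),(-140,-160,10)),('top',tc(363,172),(90,90,10)),('top',tc(413,410),(90,-90,10)),
('side',sc(570,367),(90,90,10)),('side',sc(281,440),(90,-90,10)),('side',sc(50,235),(-140,-160,10)),('side',sc(718,400),(140,160,10)),('side',sc(197,535),(140,-160,10))]
Q,r=fit(pl,[560,0,-1.5]);print(Q,r.tolist())
hs=[('top',tc(183,252),(-40,60,46)),('top',tc(197,413),(-40,-60,46)),('side',sc(262,303),(40,-60,46)),('side',sc(460,265),(40,60,46)),('side',sc(458,318),(40,60,10)),('side',sc(273,347),(40,-60,10))]
H,r=fit(hs,[560,30,-1.5]);print(H,r.tolist())
R=np.array([[np.cos(Q[2]),np.sin(Q[2])],[-np.sin(Q[2]),np.cos(Q[2])]])
print('in plate',R@(H[:2]-Q[:2]),H[2]-Q[2])
for c in [(40,-60,10),(40,60,10),(-40,-60,10),(-40,60,10)]:
    w=place(H,c);print(c,w,R@(w[:2]-Q[:2]))
print('lamp corners',place(Q,[(-15,-100,125),(35,-100,125)]))
E
python3 m.py
```

```text
line ends tri (array([680.90680893, -71.00797088,  11.32607334]), array([-0.01659797,  0.26572294,  0.30188752, -0.07548301])) (array([ 504.57905524, -102.9139659 ,   10.62899301]), array([-0.01100766,  0.22419127,  0.25415078, -0.03738734]))
[ 5.77161523e+02  3.43883499e-01 -1.38923875e+00] [[-0.5, -0.4], [0.9, 0.4], [-0.6, 0.7], [0.3, 0.0], [0.5, 0.1], [0.7, 0.4], [0.4, 0.4], [-0.3, -0.8], [0.5, -0.9], [-0.5, -0.6]]
[563.85249429  17.66393508  -1.48371237] [[-1.3, -0.8], [-0.6, 0.8], [0.6, 0.6], [0.6, 1.4], [0.5, 0.2], [-1.4, 1.2]]
in plate [-19.43847489  -9.96293791] -0.09447362154593297
(40, -60, 10) [507.55881611 -27.40292411  10.        ] [ 14.7231635  -73.46870507]
(40, 60, 10) [627.10408669 -16.96605278  10.        ] [26.04314157 45.99617721]
(-40, -60, 10) [500.60090189  52.29392294  10.        ] [-64.92009134 -65.92205302]
(-40, 60, 10) [620.14617247  62.73079427  10.        ] [-53.60011328  53.54282925]
lamp corners [[476.09673198  -2.9588385  125.        ]
 [485.12482033 -52.13702086 125.        ]]
```

```bash
cat >> h.py <<'E'
from scipy.spatial.transform import Rotation as Ro
Q=np.array([577.16,0.34,-1.3892])
px=np.array([np.cos(Q[2]),np.sin(Q[2]),0]);py=np.array([-px[1],px[0],0]);zz=np.array([0,0,1.])
def target(th):
    z=np.sin(th)*px-np.cos(th)*zz;x=-np.cos(th)*px-np.sin(th)*zz
    return Ro.from_matrix(np.c_[x,np.cross(z,x),z])
def go(pp,z,th,n=1):
    s=status.read_state();w=place(Q,[pp[0],pp[1],z])
    R0=Ro.from_euler('xyz',s['tool_rot']);d=(target(np.radians(th))*R0.inv()).as_rotvec(degrees=True)
    e=np.array(s['eef_pos']);pl=e-[Q[0],Q[1],0]
    print('clock',s['clock'],'plate xy',(pl@px).round(1),(pl@py).round(1),'z',e[2].round(1),'F',np.round(s['force'],1),'w',s['width'])
    print('shift',(w-e).round(1),'/n',((w-e)/n).round(1),'turn',d.round(1),'/n',(d/n).round(2))
E
python3 - <<'E'
from h import *
go((-115,-8),190,0,8); go((-115,-8),190,45,8)
print(px,py)
for z,uv in((94,tc(408,467)),(58,tc(372,98))):
    w=ray('top',uv,z)-[Q[0],Q[1],0];print(w@px,w@py)
E
```

```text
clock 0.1 plate xy -680.8 -269.4 z 230.5 F [-0.2  0.1 -0.5] w 85.48440704877136
shift [ 359.3 -509.2  -40.5] /n [ 44.9 -63.7  -5.1] turn [  0.1  -0.1 -62.6] /n [ 0.01 -0.01 -7.83]
clock 0.1 plate xy -680.8 -269.4 z 230.5 F [-0.2  0.1 -0.5] w 85.48440704877136
shift [ 359.3 -509.2  -40.5] /n [ 44.9 -63.7  -5.1] turn [-35.2 -31.5 -59.2] /n [-4.4  -3.94 -7.4 ]
[ 0.18059988 -0.98355665  0.        ] [0.98355665 0.18059988 0.        ]
70.97518866304796 -133.84597503501698
102.71585789151555 129.73311814278355
```

Emit:
{"method": "move_arm", "body": {"plan": [[[30,-42,-2],[0,0,-6],1],[[30,-42,-2],[0,0,-6],1],[[30,-42,-2],[0,0,-6],1],[[30,-42,-2],[0,0,-6],1],[[30,-42,-2],[0,0,-6],1],[[30,-42,-2],[0,0,-6],1],[[30,-42,-2],[0,0,-6],1],[[30,-42,-2],[0,0,-6],1],[[30,-42,-2],[0,0,-6],1],[[30,-42,-2],[0,0,-6],1]]}}

```text
clock: 1.35
eef_pos: [490.1, 200.4, 211.1]
tool_rot: [-3.141, -0.0, 1.795]
force: [0.9, 0.4, -0.6]
width: 85.5
gripper_force: 0.0
```

```bash
python3 -c "
from h import *
go((-125,-8),150,45,8);print(status.read_state()['qpos'])"
```

```text
clock 1.35 plate xy -212.5 -49.5 z 211.1 F [ 0.9  0.4 -0.6] w 85.47993211866499
shift [ 56.6 -78.6 -61.1] /n [ 7.1 -9.8 -7.6] turn [-44.1  -9.1  -2.3] /n [-5.51 -1.14 -0.29]
[-0.66653457  0.50132784  0.3316373   1.88255819 -0.22146582  0.79362907
  0.00796102]
```

Emit:
{"method": "move_arm", "body": {"plan": [[[7,-10,0],[-5.5,-1.1,-0.3],1],[[7,-10,0],[-5.5,-1.1,-0.3],1],[[7,-10,0],[-5.5,-1.1,-0.3],1],[[7,-10,0],[-5.5,-1.1,-0.3],1],[[7,-10,-10],[-5.5,-1.1,-0.3],1],[[7,-10,-10],[-5.5,-1.1,-0.3],1],[[7,-10,-20],[-5.5,-1.1,-0.3],1],[[7,-10,-20],[-5.5,-1.1,-0.3],1]]}}

```text
clock: 2.35
eef_pos: [545.7, 122.2, 150.5]
tool_rot: [-3.134, 0.785, 1.758]
force: [0.5, 0.0, -0.3]
width: 85.6
gripper_force: 0.0
```

Run:
```python
from h import *
import cv2
go((-110,-8),24,45,5);s=status.read_state();print(s['qpos'])
cv2.imwrite('pics/w1.png',cams.get_image('wrist'))
print(target(np.radians(45)).as_euler('xyz'),s['tool_rot'])
```

```text
clock 2.35 plate xy -125.5 -8.9 z 150.5 F [ 0.5  0.  -0.3] w 85.58152687529866
shift [   3.7  -15.1 -126.5] /n [  0.7  -3.  -25.3] turn [ 0.1 -0.3 -0. ] /n [ 0.01 -0.06 -0.01]
[-1.07476614  0.94978983  0.70408578  1.74770921  0.22129478  0.89902431
 -0.50705888]
[3.14159265 0.78539816 1.75239265] [-3.13380776  0.78531292  1.75842886]
```

View pics/w1.png

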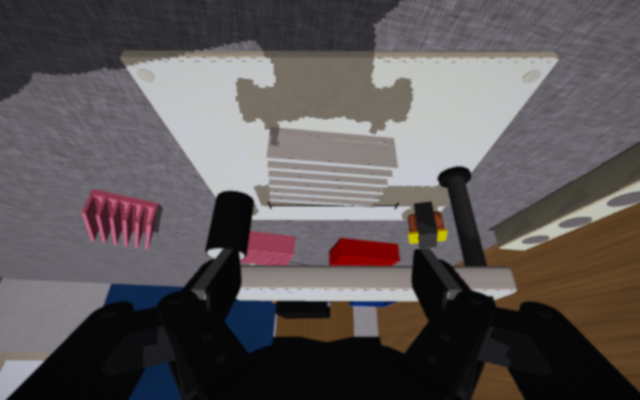

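The wrist view shows the heatsink (267–397, 130–205) centred between the open fingers, with the line visible behind it and the bar at rows 265–300. The 45° lean works, so I'll descend behind it.

Emit:
{"method": "move_arm", "body": {"plan": [[[1,-3,-25],[0,0,0],1],[[1,-3,-25],[0,0,0],1],[[1,-3,-25],[0,0,0],1],[[1,-3,-25],[0,0,0],1],[[0,-3,-20],[0,-0.3,0],1],[[0,0,-8],[0,0,0],1],[[0,0,0],[0,0,0],1]]}}

```text
clock: 3.28
eef_pos: [549.4, 106.9, 23.3]
tool_rot: [-3.14, 0.784, 1.753]
force: [-0.9, -0.1, 0.5]
width: 85.3
gripper_force: 0.0
```

Run:
```python
from h import *
import cv2
go((-90,-8),20,45,5)
cv2.imwrite('pics/s2.png',cv2.resize(cams.get_image('side')[120:240,270:410],None,fx=5,fy=5,interpolation=cv2.INTER_CUBIC))
```

```text
clock 3.275 plate xy -109.8 -8.0 z 23.3 F [-0.9 -0.1  0.5] w 85.30828051836833
shift [  3.6 -19.5  -3.3] /n [ 0.7 -3.9 -0.7] turn [-0.1 -0.1  0. ] /n [-0.01 -0.01  0.  ]
```

View pics/s2.png

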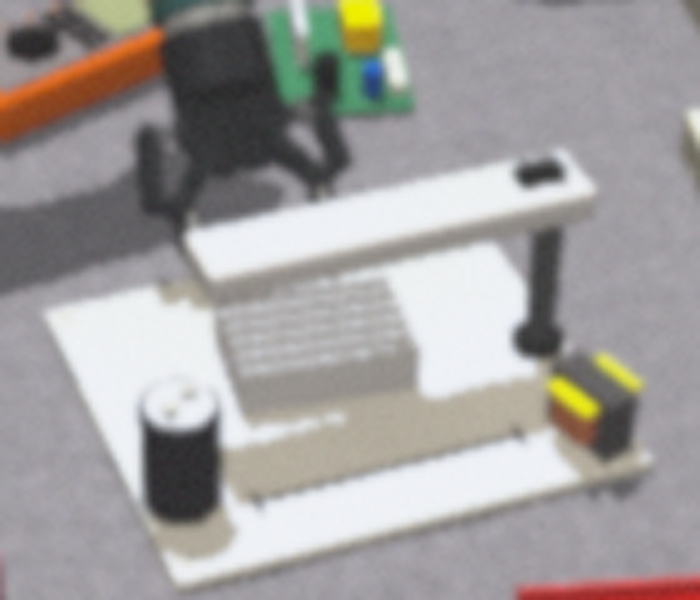

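Emit:
{"method": "move_arm", "body": {"plan": [[[1.8,-9.8,-3],[0,0,0],1],[[1.8,-9.8,0],[0,0,0],1],[[1.8,-9.8,0],[0,0,0],1],[[1.8,-9.8,0],[0,0,0],1],[[0.9,-4.9,0],[0,0,0],1],[[0.9,-4.9,0],[0,0,0],1],[[0.9,-4.9,0],[0,0,0],1],[[0.9,-4.9,0],[0,0,0],1],[[0.9,-4.9,0],[0,0,0],1]]}}

```text
clock: 4.45
eef_pos: [561.8, 43.4, 20.1]
tool_rot: [-3.142, 0.783, 1.753]
force: [-0.1, 3.0, 0.6]
width: 85.4
gripper_force: 1.2
```

Emit:
{"method": "move_arm", "body": {"plan": [[[0.9,-4.9,0],[0,0,0],1],[[0.9,-4.9,0],[0,0,0],1],[[0.9,-4.9,0],[0,0,0],1],[[0.9,-4.9,0],[0,0,0],1],[[0,0,0],[0,0,0],1]]}}

```text
clock: 5.08
eef_pos: [564.6, 22.3, 20.7]
tool_rot: [-3.14, 0.785, 1.752]
force: [-0.7, 0.7, -0.6]
width: 85.6
gripper_force: 0.0
```

Run:
```python
from h import *
import cv2
go((-15,-8),20,45,5)
cv2.imwrite('pics/s3.png',cv2.resize(cams.get_image('side')[140:245,270:410],None,fx=5.5,fy=5.5,interpolation=cv2.INTER_CUBIC))
```

```text
clock 5.075 plate xy -23.9 -8.4 z 20.7 F [-0.7  0.7 -0.6] w 85.57960853760234
shift [ 2.  -8.6 -0.7] /n [ 0.4 -1.7 -0.1] turn [ 0.  -0.1  0.1] /n [ 0.   -0.01  0.02]
```

View pics/s3.png

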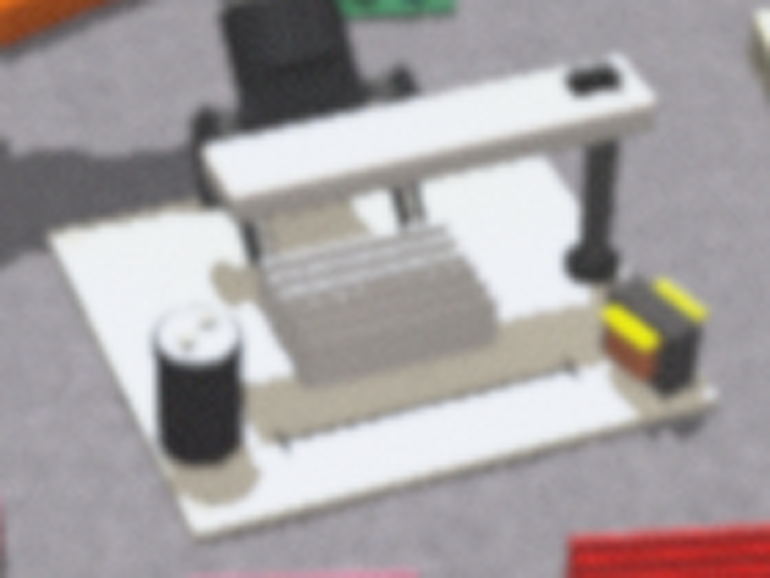

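The heatsink has squared up. In this crop its leading lower edge runs (300,385)–(494,340).

Run:
```python
from h import *
for n,c in(('line',(570,367)),('line',(281,440)),('near',(300,385)),('far',(494,340))):
    w=ray('side',sc(*c),10)-[Q[0],Q[1],0];print(n,(w@px).round(1),(w@py).round(1))
for c in((277,325),(490,283)):
    pass
```

```text
line 87.6 88.8
line 87.7 -90.6
near 47.8 -64.2
far 50.1 56.9
```

Emit:
{"method": "move_arm", "body": {"plan": [[[0.7,-3.9,0],[0,0,0],1],[[0.7,-3.9,0],[0,0,0],1],[[0.7,-3.9,0],[0,0,0],1],[[0.7,-3.9,0],[0,0,0],1],[[0.7,-3.9,0],[0,0,0],1],[[0.7,-3.9,0],[0,0,0],1],[[0.7,-3.9,0],[0,0,0],1],[[0.4,-2,0],[0,0,0],1],[[0,0,0],[0,0,0],1]]}}

```text
clock: 6.25
eef_pos: [570.0, -6.4, 20.3]
tool_rot: [-3.14, 0.784, 1.752]
force: [-0.3, 1.0, 0.8]
width: 85.5
gripper_force: 0.6
```

Run:
```python
from h import *
import cv2
go((15,-8),20,45,5)
a=cv2.resize(cams.get_image('side')[185:230,310:385],None,fx=8,fy=8,interpolation=cv2.INTER_CUBIC)
b=cv2.resize(cams.get_image('top')[135:220,325:355],None,fx=7,fy=7,interpolation=cv2.INTER_CUBIC)
o=np.zeros((600,800,3),np.uint8);o[:360,:600]=a;o[:595,590:800]=b;cv2.imwrite('pics/c4.png',o)
```

```text
clock 6.25 plate xy 5.4 -8.3 z 20.3 F [-0.3  1.   0.8] w 85.4659338457599
shift [ 2.  -9.4 -0.3] /n [ 0.4 -1.9 -0.1] turn [-0.  -0.1  0.1] /n [-0.01 -0.01  0.01]
```

View pics/c4.png

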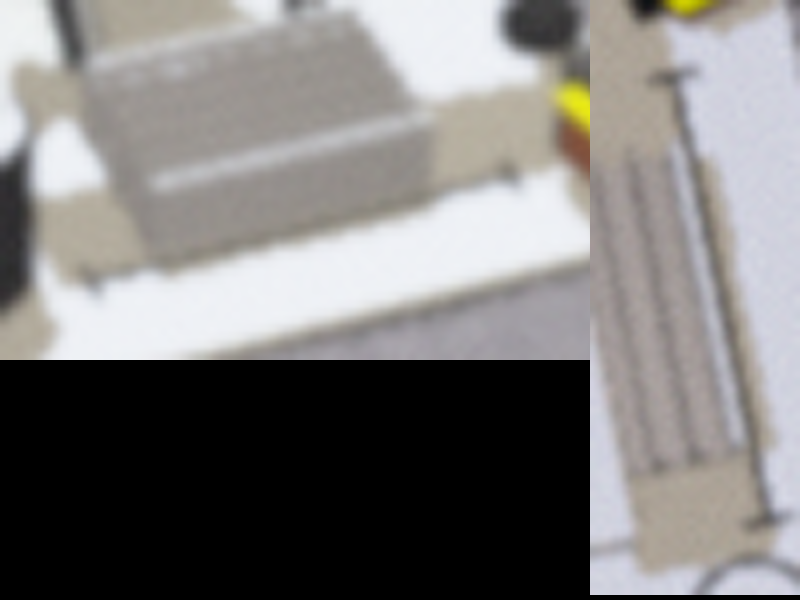

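Side part: leading edge runs (155,258)–(428,188), and the line ends are (92,283) and (510,175). The top part shows the heatsink parallel to the line and just short of it. Next I'll measure the gap with a brightness profile across the line.

Run:
```python
from h import *
import cv2
s8=lambda u,v:np.array([310+(u+.5)/8-.5,185+(v+.5)/8-.5])
for n,c in(('line',(510,175)),('line',(92,283)),('near',(155,258)),('far',(428,188))):
    w=ray('side',s8(*c),10)-[Q[0],Q[1],0];print(n,(w@px).round(1),(w@py).round(1))
# averaged images, rectified profiles across line on z=10 plane, plate x 70..105
for n in('side','top'):
    im=np.mean([cams.get_image(n).astype(float).mean(2) for _ in range(6)],0).astype(np.float32)
    xs=np.arange(74,104,2.)
    for y0,y1 in((-88,-75),(-65,-40),(-40,-10),(-10,20),(20,47),(60,86)):
        ys=np.arange(y0,y1,1.);P=np.array([[x,y,10] for x in xs for y in ys])
        uv=proj(n,place(Q,P)).astype(np.float32)
        g=cv2.remap(im,uv[:,0].reshape(len(xs),-1),uv[:,1].reshape(len(xs),-1),cv2.INTER_LINEAR)
        print(n,y0,y1,g.mean(1).astype(int))
print(xs)
```

```text
line 88.2 88.8
line 89.6 -90.0
near 84.7 -62.0
far 84.0 54.8
side -88 -75 [168 167 165 162 158 155 156 163 177 196 214 225 233 237 239]
side -65 -40 [144 145 145 145 144 142 140 141 147 159 176 194 211 224 232]
side -40 -10 [143 143 144 143 142 139 137 137 143 158 176 197 215 227 234]
side -10 20 [142 142 142 142 141 139 137 137 142 154 171 189 207 222 231]
side 20 47 [141 141 141 141 140 138 135 136 141 153 169 188 207 221 231]
side 60 86 [169 169 168 165 162 160 162 170 185 202 218 228 234 237 239]
top -88 -75 [162 161 159 157 154 148 136 123 130 159 189 203 207 209 211]
top -65 -40 [157 155 151 151 158 166 158 134 120 132 155 173 186 200 210]
top -40 -10 [158 154 149 150 164 178 170 141 121 128 150 168 185 201 210]
top -10 20 [155 152 148 151 165 179 169 141 120 129 151 171 189 204 212]
top 20 47 [153 150 146 149 163 177 168 139 119 127 148 164 178 194 207]
top 60 86 [161 161 160 161 163 160 147 131 137 168 198 211 213 213 213]
[ 74.  76.  78.  80.  82.  84.  86.  88.  90.  92.  94.  96.  98. 100.
 102.]
```

The estimates put the gap at about 5–9 mm, which isn't tight enough. I'll back off and look at the edge and line from above with the wrist camera.

Emit:
{"method": "move_arm", "body": {"plan": [[[-3,15,0],[0,0,0],1],[[-6,30,15],[0,0,0],1],[[-8,42,30],[0,0,0],1],[[-5,25,45],[0,0,0],1],[[0,0,50],[5.5,1.1,0],1],[[0,0,50],[8,1.6,0],1],[[0,0,10],[9,1.7,0],1],[[0,0,0],[9,1.7,0],1],[[0,0,0],[9,1.7,0],1],[[0,0,0],[3.5,0.6,0],1]]}}

```text
clock: 8.2
eef_pos: [548.6, 104.4, 221.9]
tool_rot: [-3.139, -0.001, 1.752]
force: [-0.8, 0.1, -0.3]
width: 85.6
gripper_force: 0.0
```

```bash
python3 -c "
from h import *
go((92,-5),230,0,5)"
```

```text
clock 8.2 plate xy -107.5 -9.3 z 221.9 F [-0.8  0.1 -0.3] w 85.63686424234477
shift [  40.3 -195.5    8.1] /n [  8.1 -39.1   1.6] turn [-0.  -0.2  0. ] /n [-0.   -0.04  0.01]
```

Emit:
{"method": "move_arm", "body": {"plan": [[[8,-39,4],[0,0,0],1],[[8,-39,4],[0,0,0],1],[[8,-39,0],[0,0,0],1],[[8,-39,0],[0,0,0],1],[[8,-39,0],[0,0,0],1],[[0,0,0],[0,0,0],1],[[0,0,0],[0,0,0],1]]}}

```text
clock: 9.07
eef_pos: [587.9, -87.2, 228.2]
tool_rot: [-3.136, 0.001, 1.757]
force: [-0.6, 0.3, -0.1]
width: 85.3
gripper_force: 0.0
```

```bash
cat >> h.py <<'E'
def wpose(s):
    T=np.eye(4);T[:3,:3]=Ro.from_euler('xyz',s['tool_rot']).as_matrix();T[:3,3]=s['eef_pos']
    return T@cams.camera_params('wrist')['tool_from_camera']
def rect(fn,z=10,x0=60,x1=120,y0=-100,y1=100,k=4):
    """plate-plane view: right = plate y, down = plate -x (4 px/mm)"""
    import cv2
    s=status.read_state();T=wpose(s);im=cams.get_image('wrist')
    cv2.imwrite(fn+'_raw.png',im)
    X,Y=np.meshgrid(np.arange(x1,x0,-1/k),np.arange(y0,y1,1/k),indexing='ij')
    P=place(Q,np.c_[X.ravel(),Y.ravel(),0*X.ravel()+z])
    uv=proj('wrist',P,T).astype(np.float32) if 0 else None
    Ti=np.linalg.inv(T);c=P@Ti[:3,:3].T+Ti[:3,3];u=c@cams.camera_params('wrist')['K'].T;uv=(u[:,:2]/u[:,2:]).astype(np.float32)
    o=cv2.remap(im,uv[:,0].reshape(X.shape),uv[:,1].reshape(X.shape),cv2.INTER_CUBIC);cv2.imwrite(fn+'.png',o)
E
python3 -c "
from h import *
go((92,-5),230,0,5)
rect('pics/r5')"
```

```text
clock 9.075 plate xy 88.0 -5.2 z 228.2 F [-0.6  0.3 -0.1] w 85.31808162197933
shift [ 1.  -3.9  1.8] /n [ 0.2 -0.8  0.4] turn [ 0.1 -0.3 -0.3] /n [ 0.02 -0.06 -0.05]
```

View pics/r5.png

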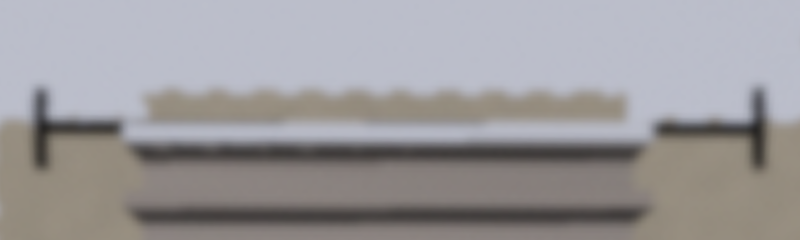

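Rectified wrist view at 4 px/mm: line at row 128 on its middle, top leading edge at row 121 and parallel to the line. Corrected for parallax, the gap is about 5.6 mm. I'll go back and push 5.6 mm beyond the last contact, at TCP plate-x 5.4.

Emit:
{"method": "move_arm", "body": {"plan": [[[-8,39,0],[0,0,0],1],[[-8,39,0],[0,0,0],1],[[-8,39,0],[0,0,0],1],[[-8,39,0],[0,0,0],1],[[-7,39,-4],[0,0,0],1],[[0,0,0],[-9,-1.8,0],1],[[0,0,0],[-9,-1.8,0],1],[[0,0,0],[-9,-1.8,0],1],[[0,0,-10],[-9,-1.8,0],1],[[0,0,-40],[-8,-1.6,0],1]]}}

```text
clock: 10.38
eef_pos: [550.2, 110.5, 175.1]
tool_rot: [3.126, 0.785, 1.751]
force: [-0.3, 1.2, -0.3]
width: 85.7
gripper_force: 0.0
```

```bash
python3 -c "
from h import *
go((-60,-8),20,45,5)"
```

```text
clock 10.375 plate xy -113.3 -6.6 z 175.1 F [-0.3  1.2 -0.3] w 85.70081564982559
shift [   8.2  -52.6 -155.1] /n [  1.6 -10.5 -31. ] turn [-0.1  0.6 -0.5] /n [-0.02  0.12 -0.11]
```

Emit:
{"method": "move_arm", "body": {"plan": [[[0,0,-40],[0,0.6,-0.5],1],[[0,0,-40],[0,0,0],1],[[0,0,-40],[0,0,0],1],[[0,-5,-25],[0,0,0],1],[[2,-16,-10],[0,0,0],1],[[3,-16,0],[0,0,0],1],[[3,-16,0],[0,0,0],1],[[0,0,0],[0,0,0],1]]}}

```text
clock: 11.38
eef_pos: [557.1, 51.5, 20.4]
tool_rot: [-3.135, 0.784, 1.749]
force: [0.1, 0.5, -0.1]
width: 85.3
gripper_force: 0.0
```

```bash
python3 -c "
from h import *
go((3,-8),20.3,45,5)"
```

```text
clock 11.375 plate xy -53.9 -10.5 z 20.4 F [ 0.1  0.5 -0.1] w 85.33264014048777
shift [ 12.7 -55.6  -0.1] /n [  2.5 -11.1  -0. ] turn [-0.  -0.3  0.5] /n [-0.   -0.05  0.09]
```

Emit:
{"method": "move_arm", "body": {"plan": [[[3,-13,0],[0,-0.2,0.2],1],[[3,-13,0],[0,0,0],1],[[3,-13,0],[0,0,0],1],[[2,-9,0],[0,0,0],1],[[1,-5,0],[0,0,0],1],[[0,0,0],[0,0,0],1],[[0,0,0],[0,0,0],1]]}}

```text
clock: 12.25
eef_pos: [569.2, 0.8, 19.1]
tool_rot: [-3.139, 0.783, 1.753]
force: [-0.0, -0.5, 0.2]
width: 85.4
gripper_force: 0.0
```

```bash
python3 -c "
from h import *
go((11,-8),20.3,45,5)
cams.get_image('top');go((11,-8),20.3,45,5);print(status.read_state()['tool_rot'])"
```

```text
clock 12.25 plate xy -1.9 -7.8 z 19.1 F [-0.  -0.5  0.2] w 85.44846145904359
shift [  2.1 -12.7   1.2] /n [ 0.4 -2.5  0.2] turn [-0.1 -0.1  0.1] /n [-0.02 -0.02  0.02]
clock 12.3 plate xy -2.0 -7.8 z 19.1 F [ 0.6  0.3 -0.2] w 85.03576073517911
shift [  2.1 -12.8   1.2] /n [ 0.4 -2.6  0.2] turn [-0.1 -0.1  0.1] /n [-0.02 -0.02  0.01]
[-3.13912808  0.78347994  1.75291201]
```

Emit:
{"method": "move_arm", "body": {"plan": [[[0.5,-3,1],[0,0,0],1],[[0.5,-3,0],[0,0,0],1],[[0.5,-2.7,0],[0,0,0],1],[[0.4,-2,0],[0,0,0],1],[[0.4,-2,0],[0,0,0],1],[[0,0,0],[0,0,0],1],[[0,0,0],[0,0,0],1]]}}

```text
clock: 13.18
eef_pos: [571.8, -12.2, 20.3]
tool_rot: [-3.14, 0.784, 1.752]
force: [-0.0, 3.6, 2.0]
width: 85.7
gripper_force: 1.9
```

```bash
python3 -c "
from h import *
go((11,-8),20.3,45,5)"
```

```text
clock 13.175 plate xy 11.3 -7.5 z 20.3 F [-0.   3.6  2. ] w 85.7096080932015
shift [-0.6  0.2 -0. ] /n [-0.1  0.  -0. ] turn [-0.1 -0.1  0.1] /n [-0.02 -0.02  0.02]
```

Back off and check from beyond the line.

Emit:
{"method": "move_arm", "body": {"plan": [[[-3,15,0],[0,0,0],1],[[-6,30,15],[0,0,0],1],[[-8,42,30],[0,0,0],1],[[-5,25,45],[0,0,0],1],[[0,0,50],[5.5,1.1,0],1],[[0,0,50],[8,1.6,0],1],[[0,0,15],[9,1.7,0],1],[[0,0,0],[9,1.7,0],1],[[0,0,0],[9,1.7,0],1],[[0,0,0],[3.5,0.6,0],1]]}}

```text
clock: 14.42
eef_pos: [549.2, 96.9, 226.2]
tool_rot: [-3.135, -0.0, 1.75]
force: [-0.6, 0.2, 0.3]
width: 85.3
gripper_force: 0.0
```

Emit:
{"method": "move_arm", "body": {"plan": [[[8,-42,0],[0,0,0],1],[[8,-42,0],[0,0,0],1],[[8,-42,0],[0,0,0],1],[[8,-42,0],[0,0,0],1],[[8,-42,0],[0,0,0],1],[[8,-42,0],[0,0,0],1],[[7,-40,0],[0,0,0],1],[[0,0,0],[0,0,0],1],[[0,0,0],[0,0,0],1]]}}

```text
clock: 15.55
eef_pos: [603.8, -191.1, 224.7]
tool_rot: [-3.133, 0.0, 1.756]
force: [0.1, -0.2, -0.4]
width: 85.3
gripper_force: 0.0
```

```bash
python3 -c "
from h import *
go((190,-5),230,0,5)
rect('pics/r6')"
```

```text
clock 15.55 plate xy 193.1 -8.4 z 224.7 F [ 0.1 -0.2 -0.4] w 85.32827175157678
shift [2.8 3.6 5.3] /n [0.6 0.7 1.1] turn [ 0.1 -0.5 -0.2] /n [ 0.02 -0.1  -0.04]
```

View pics/r6.png

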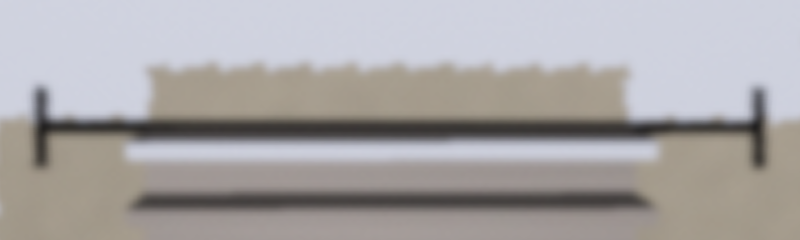

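The rectified view shows the line (row 127) running straight into the leading face along its whole length. The top leading edge at row 139 puts the leading edge about 0.5 mm from the line's centre at both ends. The edge spans columns 125–657, inside the ticks at 40 and 758.

```bash
python3 -c "
from cell import ctrl
print(ctrl.finish_job())"
```

```text
the job is handed in; nothing more can be done
None
```

The job is handed in: the heatsink's leading lower edge lies on the scribed line along its whole length, about 0.5 mm from the line's centre by my last camera measurement, and well inside both end ticks, with the gripper clear of everything; I had no judged result back.

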